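# Mount a sample carrier on its three-ball base and load its flip-cap tubes

## Robot

A 6-joint arm with a two-finger parallel gripper is mounted at the origin on a cart in front of the work surface, level with it; the furniture and walls round the work are solid. World frame = base frame: x ahead of the robot, y to its left, z up, the work surface at z = 0. Lengths are in mm, angles in rad, forces in N, time in s.
With the tool pointing down it reaches from about 400 to 825 mm from the base axis. Payload 7 kg.
Tool frame: the origin (TCP) lies at the very end of the fingers, on their centre line; the grasp point (between the pads) lies 19 mm behind it; z points along the fingers, y is the direction in which the jaws open and shut (so a half turn about z gives the same grasp; the last joint's range is limited). The gripper opens to 88 mm and grips with 3 to 60 N. Pads are 19 mm wide; open, the fingers measure 130 mm over their backs; the gripper's body (78 mm by 193 mm) begins 47 mm behind the grasp point.
Start: joints at [0.288, 0.359, 0.012, 0, -1.224, -0.288], TCP at [674.978, -0.019, 226.561] pointing down, gripper open.
Joint ranges: [-3.07, 3.07], [-1.43, 2.12], [-1.02, 1.25], [-3.03, 1.67], [-3.05, -0], [-3.03, 3.03]. Speed limits (rad/s): [2.39, 2.39, 3.01, 3.14, 3.14, 3.14].

## Interface

Orientations are given as a unit quaternion [x, y, z, w].
In Python, from plant import bot gives the robot as it stands. Calls block until the motion is done:
- bot.move_ptp(position, orientation): joint-space move of the TCP to a pose.
- bot.line_to(position, velocity=150, ori=None): straight line of the TCP; ori=None keeps the orientation; velocity is the mean speed in mm/s.
- bot.move_joints(angles): joint-space move.
- bot.move_gripper(opening, force=None): finger opening in mm; force is the grip in N (None keeps the last); returns when the fingers have stopped.
- bot.pause(seconds).
- bot.solve_ik(position, orientation): joint angles nearest the present ones, or None.
- bot.read_state(): the state.
- bot.camera(name): name is "scene" or "side" or "wrist"; returns the picture (480x640x3 uint8, red, green, blue); there is no depth.
- bot.get_calibration(name): a dict with "fx", "fy", "cx", "cy" (pixels), "view" (4x4, takes a point from world to camera coordinates); the wrist camera has in their place "T_tool_cam" (4x4, takes a point from camera to tool coordinates, whose origin is the TCP and whose axes are the flange's). Camera axes: x right, y up, looking along -z (the intrinsics and any distortion apply to the point x, -y, -z); pixel columns grow to the right and rows downward; lengths in mm; the calibration is good to about 2 mm. The wrist camera is an equidistant fisheye: a pixel r from the principal point sees the ray r / f radians off the axis. A picture is of the moment at which its call begins: read the wrist's pose just before it. get_calibration takes no time and is no camera call.
A pose or a line that the arm cannot do raises bot.Unreachable and nothing moves.
- bot.close_job(): hands the job in, once; it reports no verdict.
The state is a dict: "t": time; "joint_pos": joint angles; "qvel": joint speeds; "tau": joint torques, N m; "tcp_pos": TCP position; "eef_rot": TCP orientation; "contact_force": force on the tool from outside, world axes, zero at the start; "moment": the same for the moment, N m; "width": finger opening in mm.
Only numpy, scipy, OpenCV 4.12 (cv2) and the standard library are available. Lean on these libraries where they do the work, as an engineer would, in place of code of your own. Each camera call takes 0.05 s, during which the arm holds its last target. There are 200 camera calls.

## Task

First seat the sample carrier on the three-ball base, pressing it down until the two sprung rollers snap over its side beads and pull it fully home on all three balls. Then, with the carrier mounted, flip open the caps and put every nut lying on the bench into the tube with the blue cap and every bushing into the tube with the orange cap. Finish with both caps pressed fully shut, the carrier still fully home, and the glue bottle left standing.

Things in the scene. Friction and masses are not known exactly. Their poses are not given: they have to be found in the camera images.
- carrier: loose sample carrier, 0.62 kg: aluminium plate 110 mm (x) by 170 mm (y), top face 25 mm above the origin, with a black upright grip, two clear flip-cap tubes at y = +46 and -46 mm, x = -22 mm (cap tops 106 mm up), and three vee feet below. Origin: centre, level with the feet's lower edges (z = 0 on the bench); x points from the cap tabs to the cap hinges, z up
- back_foot (a point): middle of the carrier's single back vee foot, at (38, 0) mm, feet's lower edge level; the two front feet are at (-38, +64) and (-38, -64) mm. Radial vee grooves with 45 degree faces, 32 mm wide at the mouth: the carrier fits one way round only and centres itself when up to about 8 mm off
- bead (a point): middle of the half-round steel bead, 12 mm thick, on the carrier's left (+y) edge: (-10, +85, 21) mm in its frame; a like bead on the right edge at y = -85 mm. The base's sprung rollers snap over these; should one side hang on its roller, press down on that side (a shut cap will bear it)
- grip (a point): point to hold on the carrier's black grip, 88 mm above the carrier's origin at its x = -14 mm, y = 0; the grip is a straight bar 16 mm thick along carrier x (pinch it along carrier x from above) and 26 mm wide along carrier y, its top 104 mm above the origin; 48 mm between the tubes beside it
- ball_base: fixed dark steel base plate, 122 mm (x) by 222 mm (y), 10 mm thick, origin at its underside centre; three steel balls 18 mm across stand on it with centres 18 mm above the bench at (-38, +64), (-38, -64) and (38, 0) mm in its frame, under the carrier's three feet when it is seated with axes parallel to the base's
- roller (a point): left (+y) orange roller, 14 mm thick, 44 mm above the bench, on a sprung arm (top 52 mm) that gives way outwards; a like one on the right at -y. Together they resist the carrier with up to 9 N from some 18 to 9 mm above home (its 6 N of weight helps), then pull it down the last 9 mm with a pull that grows to 5 N and keep it there
- seat (a point): where the carrier's origin lies when fully home (14.7 mm above the bench over the centre of ball_base), with axes parallel to the seated carrier's
- blue_cap (a joint): flip cap of the left (+y) tube, blue plastic disc 47 mm across and 5 mm thick with a thumb tab towards carrier -x; 0 = shut flat on the rim, grows as the tab side swings up and over towards carrier +x, stop at 1.85 rad (past upright); hinge friction (0.014 N m) keeps it where it is left
- blue_hinge (a point): hinge of the blue cap, on the +x side of the tube at rim height, axis along carrier y
- blue_tab (a point): centre of the free part of the blue cap's thumb tab, 64 mm from the hinge line; the tab is 10 mm wide (carrier y), 5 mm thick and stands 26 mm out beyond the disc, free on both sides and below, so it can be pinched from above across its 10 mm width and carried round the hinge
- blue_tube (a point): centre of the inner floor of the left (+y) tube with the blue cap, for the nuts; clear round tube fixed to the carrier, inside 39 mm wide and 72 mm deep, outside 44 mm, mouth upward (its rim lies 72 mm above this point)
- orange_cap (a joint): flip cap of the right (-y) tube, orange plastic disc 47 mm across and 5 mm thick with a thumb tab towards carrier -x; 0 = shut flat on the rim, grows as the tab side swings up and over towards carrier +x, stop at 1.85 rad (past upright); hinge friction (0.014 N m) keeps it where it is left
- orange_hinge (a point): hinge of the orange cap, on the +x side of the tube at rim height, axis along carrier y
- orange_tab (a point): centre of the free part of the orange cap's thumb tab, 64 mm from the hinge line; the tab is 10 mm wide (carrier y), 5 mm thick and stands 26 mm out beyond the disc, free on both sides and below, so it can be pinched from above across its 10 mm width and carried round the hinge
- orange_tube (a point): centre of the inner floor of the right (-y) tube with the orange cap, for the bushings; clear round tube fixed to the carrier, inside 39 mm wide and 72 mm deep, outside 44 mm, mouth upward (its rim lies 72 mm above this point)
- nut_1: loose hexagon nut, grey steel, 22 mm across flats (faces towards its x), 24 mm across corners, 12 mm high, lying flat; origin at its underside centre; may be absent
- nut_2: loose hexagon nut, grey steel, 22 mm across flats (faces towards its x), 24 mm across corners, 12 mm high, lying flat; origin at its underside centre; may be absent
- nut_3: loose hexagon nut, grey steel, 22 mm across flats (faces towards its x), 24 mm across corners, 12 mm high, lying flat; origin at its underside centre; may be absent
- bushing_1: loose turned bushing, pale brass colour, 30 mm diameter (narrower neck on top), 30 mm high, standing; origin at its underside centre, z along its axis; may be absent
- bushing_2: loose turned bushing, grey, 30 mm diameter (narrower neck on top), 30 mm high, standing; origin at its underside centre, z along its axis; may be absent
- glue: loose white glue bottle with a red nozzle, about 52 mm across and 151 mm high, standing behind the work; origin at its underside centre; leave it standing

How it is judged:
By the outcome, as a careful person would: the job done as asked, in the order asked, and still so for the second after the job is handed in, with the robot touching nothing.
Of nut_1, nut_2, nut_3, bushing_1, bushing_2 only 4 to 5 are there at a start; the rules pass over those that are not, and their reading is None.
At some moment in a run one of nut_1, nut_2, nut_3 may be knocked a few centimetres aside while the robot is not near it.
It also fails if it takes over 210 s, if anything falls off the work surface, if the arm or the gripper's body presses on something with over 40 N, if the wrist force passes 120 N, or if a joint passes its speed limit or range.

## Working session

There is one attempt and no reset: what is moved stays moved. The work goes in short steps, each a Python script; the robot and the scene stay as the last script left them, time stands still between calls to the robot, and variables do not carry over. Pictures are saved under pics/ and viewed, about 12 in all and at most 16, crops included, and the job is handed in when it is done.

```bash
ls; mkdir -p pics
python3 - <<'E'
from plant import bot
import cv2,numpy as np
for n in("scene","side","wrist"):
    c=bot.get_calibration(n); print(n,{k:np.round(v,3).tolist() for k,v in c.items() if not isinstance(v,str)})
s=bot.read_state(); print(s)
a=bot.camera("scene");b=bot.camera("wrist");d=bot.camera("side")
for n,i in(("scene0",a),("wrist0",b),("side0",d)): cv2.imwrite(f"pics/{n}.png",i[:,:,::-1])
E
```

```text
pics
scene {'fx': 472.403, 'fy': 472.403, 'cx': 325.329, 'cy': 241.487, 'view': [[0.744, -0.668, -0.019, -500.612], [0.511, 0.551, 0.66, -311.632], [-0.43, -0.501, 0.751, -711.879], [0.0, 0.0, 0.0, 1.0]]}
side {'fx': 566.375, 'fy': 566.375, 'cx': 326.072, 'cy': 240.082, 'view': [[-0.848, -0.531, -0.01, 455.519], [0.286, -0.473, 0.834, -288.108], [-0.447, 0.704, 0.552, -675.627], [0.0, 0.0, 0.0, 1.0]]}
wrist {'fx': 371.648, 'fy': 371.648, 'cx': 319.525, 'cy': 244.291, 'T_tool_cam': [[-0.001, 0.97, 0.244, 65.847], [1.0, 0.001, 0.001, 0.398], [0.001, 0.244, -0.97, -157.999], [0.0, 0.0, 0.0, 1.0]]}
{'t': 0.0, 'joint_pos': array([ 2.88113558e-01,  3.59382824e-01,  1.10575717e-02, -3.68720923e-04,
       -1.22412900e+00, -2.88120907e-01]), 'qvel': array([-2.24602596e-03, -1.59733907e-03,  1.02349841e-03,  6.59837764e-05,
        8.88858869e-04, -2.91127595e-04]), 'tau': array([-8.00930356e-04, -5.82726967e+01,  2.93058443e+01,  6.99745238e+00,
        6.93249181e-03, -2.06530804e-04]), 'tcp_pos': array([ 6.74494668e+02, -1.58993378e-02,  2.25621428e+02]), 'eef_rot': array([-7.07059533e-01,  7.07153519e-01,  5.47793196e-04, -6.45871903e-04]), 'contact_force': array([0.3100031 , 0.89544414, 1.38246952]), 'moment': array([-0.00287468,  0.02736456, -0.00337257]), 'width': 87.40428727235911}
```

View pics/scene0.png

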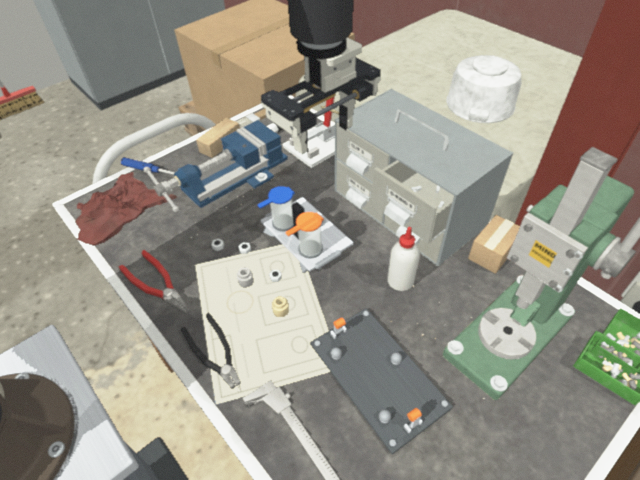

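View pics/side0.png

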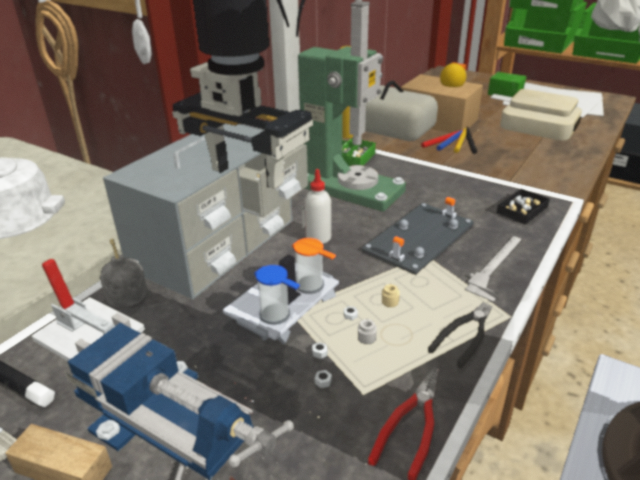

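View pics/wrist0.png

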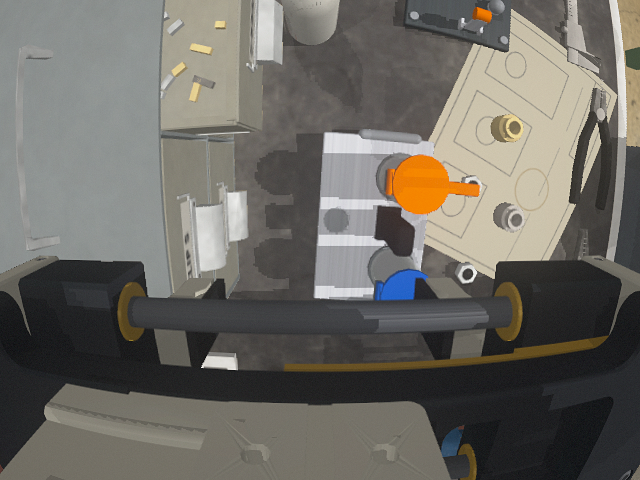

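```bash
cat > h.py <<'E'
from plant import bot
import cv2,numpy as np
from scipy.spatial.transform import Rotation as R
W=bot.get_calibration("wrist")
def ray(cam,u,v,T=None):
    c=bot.get_calibration(cam) if cam!="wrist" else W
    x,y=(u-c["cx"])/c["fx"],(v-c["cy"])/c["fy"]
    if cam=="wrist":
        r=np.hypot(x,y); d=np.array([np.sin(r)*x/r,-np.sin(r)*y/r,-np.cos(r)]) if r>1e-9 else np.array([0,0,-1.])
        M=T@W["T_tool_cam"]
    else:
        d=np.array([x,-y,-1.]); M=np.linalg.inv(c["view"])
    return M[:3,3],M[:3,:3]@d
def onz(cam,u,v,z,T=None):
    o,d=ray(cam,u,v,T); return (o+d*(z-o[2])/d[2])
def proj(cam,p,T=None):
    if cam=="wrist":
        q=np.linalg.inv(T@W["T_tool_cam"])@np.append(p,1); x,y,z=q[0],-q[1],-q[2]
        n=np.hypot(x,y); a=np.arctan2(n,z)
        return np.array([W["cx"]+W["fx"]*a*x/n,W["cy"]+W["fy"]*a*y/n])
    c=bot.get_calibration(cam); q=np.array(c["view"])@np.append(p,1)
    return np.array([c["cx"]+c["fx"]*q[0]/-q[2],c["cy"]+c["fy"]*q[1]/q[2]])
def pose():
    s=bot.read_state(); T=np.eye(4); T[:3,:3]=R.from_quat(s["eef_rot"]).as_matrix(); T[:3,3]=s["tcp_pos"]; return T
def snap(name,cam="wrist"):
    T=pose(); i=bot.camera(cam); cv2.imwrite(f"pics/{name}.png",i[:,:,::-1]); np.save(f"pics/{name}.npy",T); return T,i
def down(yaw):
    "tool down; jaw axis (tool y) along world angle yaw"
    y=np.array([np.cos(yaw),np.sin(yaw),0]); z=np.array([0,0,-1.]); x=np.cross(y,z)
    return R.from_matrix(np.c_[x,y,z]).as_quat()
E
python3 - <<'E'
from h import *
np.set_printoptions(precision=1,suppress=True)
T=np.eye(4);T[:3,:3]=R.from_quat([-.70706,.70715,.00055,-.00065]).as_matrix();T[:3,3]=[674.5,0,225.6]
for n,u,v,z in [("ballL",336,352,18),("ballR",385,416,18),("ballB",396,358,18),("rolL",339,325,44),("rolR",414,417,44),("blue",281,195,106),("orange",309,221,106),("nutA",217,243,12),("nutB",244,247,12),("nutC",277,275,12),("bushG",245,270,30),("bushY",281,300,30),("glue",402,287,0)]:
    p=onz("scene",u,v,z); print(n,p,proj("side",p))
for n,u,v,z in [("orange",420,184,106),("otab",467,188,106),("btab?",447,290,106),("nut",466,272,12),("bG",511,218,30),("bY",507,127,30),("nutC",471,185,12),("corner+x-y",325,133,25),("corner+x+y",315,298,25)]:
    print("w",n,onz("wrist",u,v,z,T))
E
```

```text
ballL [ 483.1 -238.5   18. ] [419.2 252. ]
ballR [ 465.2 -367.    18. ] [454.1 223.3]
ballB [ 548.5 -313.2   18. ] [404.5 224.1]
rolL [ 511.3 -215.5   44. ] [400.8 241.8]
rolR [ 486.5 -401.9   44. ] [452.  201.8]
blue [600.3  44.4 106. ] [274.4 272.5]
orange [594.7 -45.3 106. ] [310.3 245.1]
nutA [473.  106.6  12. ] [324.6 375.8]
nutB [507.2  60.3  12. ] [321.8 347.2]
nutC [512.4 -40.7  12. ] [352.2 308.6]
bushG [468.2  -2.4  30. ] [364.9 323.4]
bushY [ 476.  -101.7   30. ] [389.6 287.4]
glue [ 673.7 -216.1    0. ] [325.7 236.6]
w orange [597.3 -43.5 106. ]
w otab [557.9 -41.7 106. ]
w btab? [568.   43.4 106. ]
w nut [511.2  59.6  12. ]
w bG [471.2  -5.4  30. ]
w bY [ 482.  -100.5   30. ]
w nutC [513.9 -36.8  12. ]
w corner+x-y [668.8 -85.   25. ]
w corner+x+y [679.   81.8  25. ]
```

Run:
```python
from h import *
q=down(np.pi)
bot.move_ptp([570,130,300],q); bot.pause(.3); snap("wc")
bot.move_ptp([520,-225,260],down(np.pi-.14)); bot.pause(.3); snap("wb")
print(bot.read_state()["t"])
```

```text
2.9583
```

View pics/wc.png

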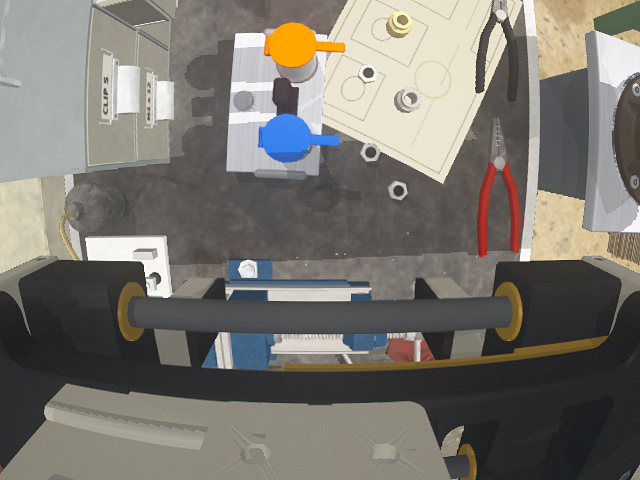

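View pics/wb.png

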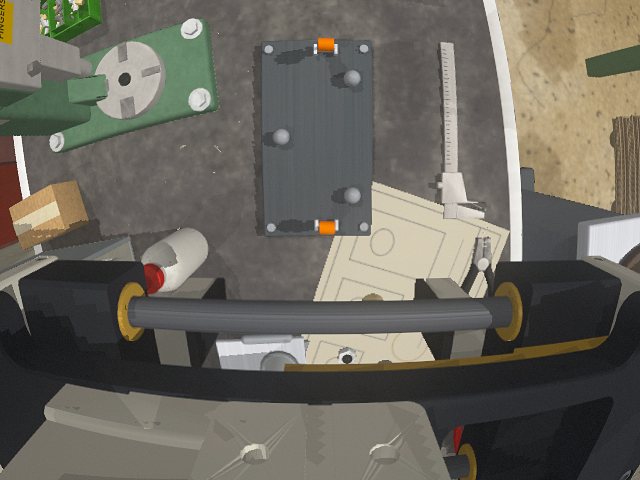

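```bash
cat >> h.py <<'E'
def discs(i):
    h=cv2.cvtColor(i,cv2.COLOR_RGB2HSV); o={}
    for n,lo,hi in(("blue",(105,150,90),(125,255,255)),("orange",(8,200,120),(20,255,255))):
        m=cv2.inRange(h,lo,hi); m[250:]=0
        _,l,s,_=cv2.connectedComponentsWithStats(m); k=1+s[1:,4].argmax(); m=(l==k).astype(np.uint8)*255
        dt=cv2.distanceTransform(m,cv2.DIST_L2,5); _,r,_,c=cv2.minMaxLoc(dt)
        d=m.copy(); cv2.circle(d,c,int(r+3),0,-1); ys,xs=np.nonzero(d)
        o[n]=(c,r,(xs.mean(),ys.mean()) if len(xs) else None)
    return o
E
python3 - <<'E'
from h import *
np.set_printoptions(precision=1,suppress=True)
T=np.load("pics/wc.npy"); i=cv2.imread("pics/wc.png")[:,:,::-1].copy()
for n,(c,r,t) in discs(i).items():
    print(n,c,r,t,onz("wrist",*c,106,T),onz("wrist",*t,106,T))
for n,u,v,z in [("n1",369,73,12),("n2",371,152,12),("n3",398,190,12),("bY",400,20,30),("bG",407,96,30),("gripTop",284,82,104),("c",233,33,25),("c",227,170,25)]: print(n,onz("wrist",u,v,z,T))
T=np.load("pics/wb.npy")
for n,u,v,z in [("bR",352,77,18),("bB",282,137,18),("bL",352,195,18),("rR",326,45,44),("rL",327,228,44),("s",269,48,12),("s",364,48,12),("s",271,227,12),("s",364,227,12)]: print(n,onz("wrist",u,v,z,T))
E
```

```text
blue (286, 138) 23.196895599365234 (np.float64(316.3074433656958), np.float64(139.3398058252427)) [601.3  49.  106. ] [572.9  50.6 106. ]
orange (291, 45) 21.968996047973633 (np.float64(318.4480712166172), np.float64(45.70623145400594)) [596.6 -42.  106. ] [570.7 -40.8 106. ]
n1 [510.8 -34.9  12. ]
n2 [508.5  61.8  12. ]
n3 [474.5 107.3  12. ]
bY [ 475.1 -100.4   30. ]
bG [468.8  -5.5  30. ]
gripTop [603.2  -5.3 104. ]
c [671.9 -86.1  25. ]
c [679.2  81.2  25. ]
bR [ 465.4 -367.1   18. ]
bB [ 548.5 -312.3   18. ]
bL [ 482.8 -239.6   18. ]
rR [ 489.2 -399.2   44. ]
rL [ 514.4 -212.5   44. ]
s [ 549.3 -415.1   12. ]
s [ 446.7 -400.2   12. ]
s [ 576.6 -215.9   12. ]
s [ 473.4 -201.3   12. ]
```

Run:
```python
from h import *
np.set_printoptions(precision=1,suppress=True)
cy=-.051
g=np.array([606.5,2.0])
bot.move_ptp([*g,180],down(np.pi+cy)); bot.line_to([*g,69],80)
f0=bot.read_state()["contact_force"]
bot.move_gripper(10,45); s=bot.read_state(); print(s["width"],s["tcp_pos"],f0,s["contact_force"],s["moment"])
bot.line_to([*g,90],40); bot.pause(.3); s=bot.read_state(); print(s["width"],s["contact_force"],s["moment"])
bot.line_to([*g,150],100)
bot.pause(.2)
snap("lift","scene"); print(bot.read_state()["t"])
```

```text
15.536189302747525 [606.6   2.   69. ] [ 0.2 -0.7  0.3] [ 0.8  0.  -0.4] [-0.  -0.2  0.1]
15.430240696764024 [-0.2  0.5 -6.3] [-0.  0. -0.]
8.6
```

View pics/lift.png

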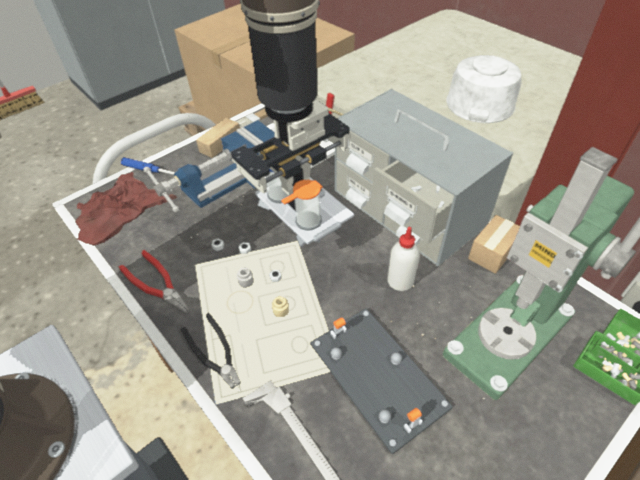

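Run:
```python
from h import *
np.set_printoptions(precision=2,suppress=True)
T,i=snap("held")
p=T[:3,3]; z=p[2]-69+106
c,r,t=discs(i)["orange"]
for q in(c,t):
    d=onz("wrist",*q,z,T)-p; a=-.051; print(q,r,d[0]*np.cos(a)+d[1]*np.sin(a),-d[0]*np.sin(a)+d[1]*np.cos(a))
# carry over base
by=-.136; b=np.array([511.4,-307.7]); g=b-14*np.array([np.cos(by),np.sin(by)])
bot.line_to([560,-150,150],200,ori=down(np.pi-.1))
bot.line_to([*g,150],200,ori=down(np.pi+by)); 
bot.line_to([*g,69+14.7+22],60); bot.pause(.3)
print(g,bot.read_state()["contact_force"],bot.read_state()["t"])
snap("over","scene"); T,i=snap("overw")
```

```text
Traceback (most recent call last):
  File "h.py", line 35, in discs
    _,l,s,_=cv2.connectedComponentsWithStats(m); k=1+s[1:,4].argmax(); m=(l==k).astype(np.uint8)*255
                                                     ~~~~~~~~~~~~~~^^
ValueError: attempt to get argmax of an empty sequence
```

Blue is hidden by the gripper; make the detector tolerant.

```bash
sed -i 's/^        _,l,s,_=cv2/        if not m.any(): continue\n        _,l,s,_=cv2/' h.py
python3 - <<'E'
from h import *
np.set_printoptions(precision=2,suppress=True)
T=np.load("pics/held.npy"); i=cv2.imread("pics/held.png")[:,:,::-1].copy()
p=T[:3,3]; z=p[2]-69+106
c,r,t=discs(i)["orange"]
for q in(c,t):
    d=onz("wrist",*q,z,T)-p; a=-.051; print(q,r,d[0]*np.cos(a)+d[1]*np.sin(a),-d[0]*np.sin(a)+d[1]*np.cos(a))
by=-.136; b=np.array([511.4,-307.7]); g=b-14*np.array([np.cos(by),np.sin(by)])
bot.line_to([560,-150,150],200,ori=down(np.pi-.1))
bot.line_to([*g,150],200,ori=down(np.pi+by)); 
bot.line_to([*g,69+14.7+22],60); bot.pause(.3)
print(g,bot.read_state()["contact_force"],bot.read_state()["t"])
snap("over","scene"); T,i=snap("overw")
E
```

```text
(342, 197) 53.0 -7.565677468484864 -51.387673150962556
(np.float64(376.0225653206651), np.float64(216.10411718131434)) 53.0 -18.99071263359235 -45.07126587008567
[ 497.53 -305.8 ] [-0.72 -0.04 -5.58] 11.775
```

View pics/over.png

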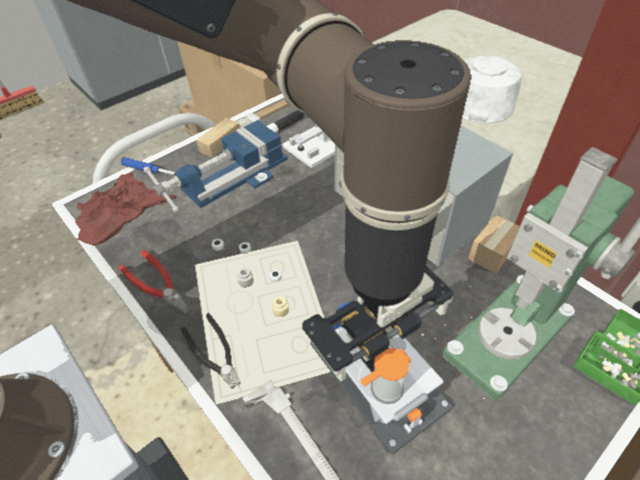

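Run:
```python
from h import *
np.set_printoptions(precision=2,suppress=True)
for n,a in(("held",-.051),("overw",-.136)):
    T=np.load(f"pics/{n}.npy"); i=cv2.imread(f"pics/{n}.png")[:,:,::-1].copy(); p=T[:3,3]; z=p[2]+37
    m=cv2.inRange(cv2.cvtColor(i,cv2.COLOR_RGB2HSV),(8,200,120),(20,255,255)); 
    _,l,s,_=cv2.connectedComponentsWithStats(m); k=1+s[1:,4].argmax(); ys,xs=np.nonzero(l==k)
    q=np.array([onz("wrist",x,y,z,T)-p for x,y in zip(xs,ys)])@np.array([[np.cos(a),-np.sin(a)],[np.sin(a),np.cos(a)],[0,0]])
    print(n,q.min(0),q.max(0), q[np.argmin(q[:,1])], s[k])
```

```text
held [-57.26 -68.76] [ 17.65 -23.09] [ -7.74 -68.76] [  266   144   217   136 16798]
overw [-57.3  -68.77] [ 17.6 -23.1] [ -7.15 -68.77] [  266   144   217   136 16862]
```

Run:
```python
from h import *
np.set_printoptions(precision=1,suppress=True)
by=-.136; b=np.array([511.4,-307.7]); g=b-14*np.array([np.cos(by),np.sin(by)])
for dz in(18,15,12,9,6,4,2,1,0,-1):
    bot.line_to([*g,83.7+dz],25); bot.pause(.1); s=bot.read_state(); print(dz,s["tcp_pos"],s["contact_force"],s["moment"],s["width"])
    if s["contact_force"][2]>35: break
bot.pause(.3); s=bot.read_state(); print(s["contact_force"],s["t"])
```

```text
18 [ 497.7 -306.1  101.9] [-0.1 -2.7 -4.5] [-1.   0.1 -0. ] 15.74580662834205
15 [ 498.3 -305.8   99. ] [ 1.6  0.4 -0.4] [-0.2 -0.7  0. ] 15.852363599100853
12 [ 496.8 -305.5   94.9] [ 1.  -0.5 -6. ] [-0.1 -0.3  0.1] 15.642458037705508
9 [ 496.8 -305.6   92. ] [ 0.7 -0.5 -7.9] [-0.1  0.1 -0. ] 15.42739413041927
6 [ 497.1 -305.6   89.3] [-0.5 -0.3 -9.5] [-0.2 -0.1 -0. ] 15.621881505432313
4 [ 497.4 -305.7   87.5] [  0.2  -1.7 -11.1] [-0.2 -0.2  0. ] 15.765433729924922
2 [ 497.4 -305.7   85.4] [  1.5   0.3 -12.9] [-0.2 -0.3 -0. ] 15.616728505155788
1 [ 497.7 -305.9   84.7] [  1.2  -1.4 -11.6] [-0.5 -0.3  0.1] 15.84550859270643
0 [ 498. -306.   84.] [ 1.1 -2.9 -9.1] [-0.9 -0.7  0.2] 15.701782987693834
-1 [ 498.2 -306.2   83.6] [ 1.  -2.8  0.4] [-0.9 -0.1  0.4] 15.985897851639942
[ 0.9 -3.8  5.5] 15.8
```

Run:
```python
from h import *
np.set_printoptions(precision=1,suppress=True)
by=-.136; b=np.array([511.4,-307.7]); g=b-14*np.array([np.cos(by),np.sin(by)])
for dz in(-2,-3):
    bot.line_to([*g,83.7+dz],25); bot.pause(.15); s=bot.read_state(); print(dz,s["tcp_pos"],s["contact_force"],s["moment"])
bot.move_gripper(60); bot.pause(.2); print(bot.read_state()["contact_force"])
bot.line_to([*g,190],150); 
bot.move_ptp([480,-190,260],down(np.pi+by)); bot.pause(.3)
T,i=snap("seatw"); snap("seats","side"); print(bot.read_state()["t"])
for n,(c,r,t) in discs(i).items(): print(n,c,r,t,onz("wrist",*c,120.7,T),onz("wrist",*t,120.7,T))
a=cv2.imread("pics/seats.png")[160:300,340:520]; a=cv2.resize(a,(720,560),interpolation=cv2.INTER_CUBIC); cv2.imwrite("pics/seats2.png",a)
```

```text
-2 [ 498.3 -306.3   83.4] [-1.  -0.4 12.6] [-0.4  0.7  0.4]
-3 [ 498.3 -306.4   83.3] [-3.2  0.7 19.7] [0.5 1.6 0.3]
[0.2 0.7 0.3]
19.5917
blue (287, 153) 27.762794494628906 (np.float64(319.09188034188037), np.float64(152.71581196581195)) [ 495.9 -259.4  120.7] [ 470.8 -255.9  120.7]
orange (286, 43) 26.168994903564453 (np.float64(316.1169102296451), np.float64(41.19832985386221)) [ 484.3 -349.3  120.7] [ 460.5 -347.1  120.7]
```

View pics/seats2.png

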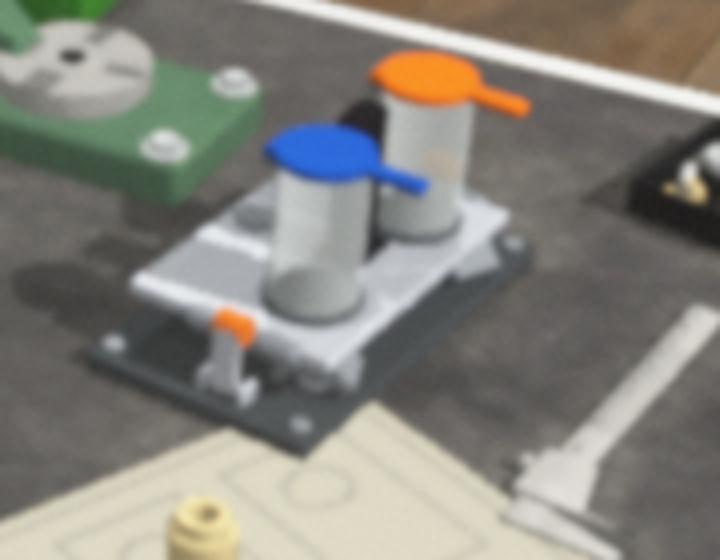

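View pics/seatw.png

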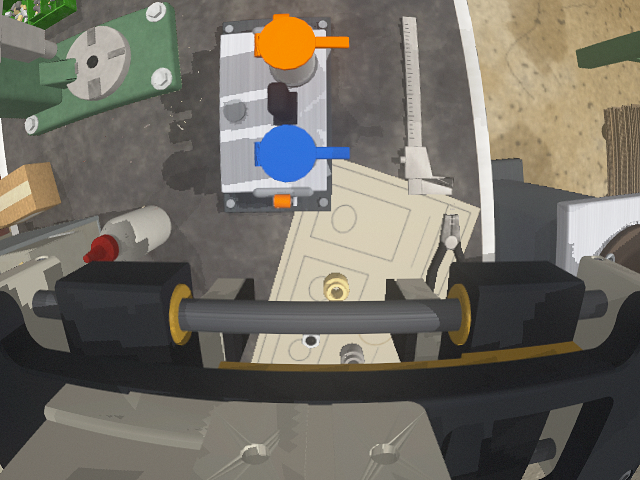

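```bash
cat >> h.py <<'E'
A=-.1355; C=np.array([511.5,-307.6,14.7]); RC=R.from_euler("z",A)
def c2w(x,y,z): return C+RC.apply([x,y,z])
QY=down(np.pi/2+A)   # jaws along carrier y
def cf(): return bot.read_state()["contact_force"]
def press(x,y,z0=106,fmax=15,dmin=-4):
    "closed fingers press down at carrier x,y; returns (tcp z in carrier frame, Fz) list"
    bot.line_to(c2w(x,y,z0+4),80); bot.pause(.15); f0=cf()[2]; out=[]
    for d in np.arange(1,dmin-.1,-.5):
        bot.line_to(c2w(x,y,z0+d),20); bot.pause(.05); s=bot.read_state(); f=s["contact_force"][2]-f0
        out.append((round(float(s["tcp_pos"][2]-C[2]),1),round(float(f),1)))
        if f>fmax: break
    bot.line_to(c2w(x,y,z0+30),100); return out
def tabpos(y,th,r=66): # tcp for pinching tab at angle th
    return c2w(5.5-r*np.cos(th),y,103.5+r*np.sin(th)-6)
E
python3 - <<'E'
from h import *
bot.move_ptp(c2w(-22,46,150),QY); bot.move_gripper(0)
print(press(-22,46)); 
bot.line_to(c2w(-22,-46,136),150); print(press(-22,-46)); s=bot.read_state();print(s["t"],s["joint_pos"])
E
```

```text
[(107.0, -0.9), (106.5, -1.1), (106.0, -0.7), (105.6, -1.6), (105.4, 4.9), (105.3, 7.5), (105.2, 10.0), (105.1, 14.5), (105.0, 17.2)]
[(107.0, -0.9), (106.5, -0.6), (106.0, 0.7), (105.6, 0.1), (105.4, 4.5), (105.2, 7.3), (105.2, 10.0), (105.1, 13.2), (104.9, 14.9), (104.9, 17.3)]
30.925 [-2.99784007e-01  2.91184158e-01 -2.69937940e-01 -5.47369927e-04
 -1.00971333e+00 -1.40649481e+00]
```

```bash
cat >> h.py <<'E'
def carry(y,ths,v=60):
    fm=0
    for t in ths:
        bot.line_to(tabpos(y,t),v); fm=max(fm,np.linalg.norm(cf()))
    return round(float(fm),1)
E
python3 - <<'E'
from h import *
for y in(46,-46):
    bot.move_gripper(34); p=tabpos(y,0)
    bot.move_ptp(p+[0,0,40],QY); bot.line_to(p,80); bot.move_gripper(5,8); w=bot.read_state()["width"]
    f=carry(y,np.linspace(.12,1.8,15)); w2=bot.read_state()["width"]
    bot.move_gripper(34); bot.line_to(tabpos(y,1.8)+[0,0,45],120); print(y,w,w2,f)
bot.move_ptp([480,-190,280],down(np.pi+A)); bot.pause(.2)
snap("open"); snap("opens","scene"); print(bot.read_state()["t"])
a=cv2.imread("pics/open.png")[:300,150:550]; b=cv2.imread("pics/opens.png")[180:480,180:480]
cv2.imwrite("pics/openab.png",np.hstack([a,b]))
E
```

```text
46 10.03527669328982 9.976903285212991 2.4
-46 9.771375806815119 9.596949248213056 2.6
47.7
```

View pics/openab.png

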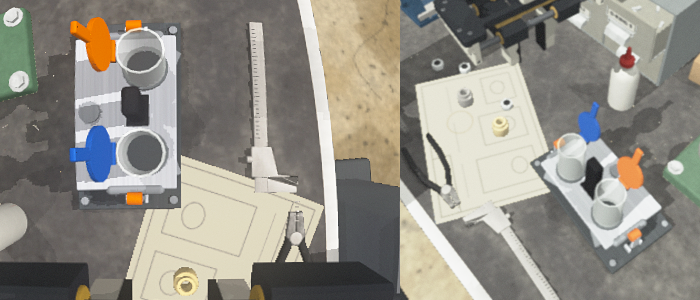

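Run:
```python
from h import *
bot.move_ptp([500,125,280],down(np.pi)); bot.pause(.25); T,i=snap("parts"); print(bot.read_state()["t"])
a=i[0:260,200:500]; cv2.imwrite("pics/parts2.png",cv2.resize(a,(690,598),interpolation=cv2.INTER_CUBIC)[:,:,::-1])
```

```text
49.2
```

View pics/parts2.png

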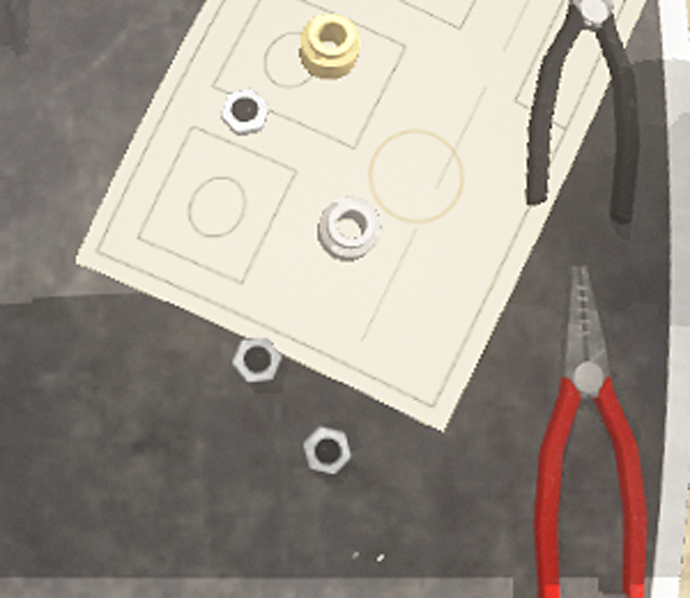

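```bash
cat >> h.py <<'E'
Q0=down(np.pi/2)
def pick(x,y,zt,force=25):
    bot.move_gripper(44); bot.move_ptp([x,y,90],Q0); bot.line_to([x,y,zt],90); bot.move_gripper(5,force)
    bot.line_to([x,y,150],180); return bot.read_state()["width"]
def drop(ty,zd,op):
    p=c2w(-22.5,ty,0); w0=None
    bot.line_to([p[0],p[1],155],250,ori=QY); w0=bot.read_state()["width"]
    bot.line_to([p[0],p[1],zd],80); bot.pause(.15); bot.move_gripper(op); bot.pause(.15); bot.line_to([p[0],p[1],155],150); return w0
E
python3 - <<'E'
from h import *
np.set_printoptions(precision=1,suppress=True)
T=np.load("pics/parts.npy")
P={n:onz("wrist",200+u/2.3,v/2.3,z,T) for n,u,v,z in[("nC",245,109,12),("nB",258,357,12),("nA",327,449,12),("bY",331,38,30),("bG",349,225,30)]}
for n in P: print(n,P[n])
p=P["nC"]; print("w",pick(p[0],p[1],4)); print(drop(46,124,36))
p=P["nB"]; print("w",pick(p[0],p[1],4)); print(drop(46,124,36))
bot.move_ptp([480,-170,280],down(np.pi+A)); bot.pause(.2)
snap("n2"); snap("n2s","scene"); print(bot.read_state()["t"])
a=cv2.imread("pics/n2.png")[:300,150:550]; b=cv2.imread("pics/n2s.png")[180:480,180:480]
cv2.imwrite("pics/n2ab.png",np.hstack([a,b]))
E
```

```text
nC [514.5 -66.   12. ]
nB [508.4  61.   12. ]
nA [474.1 107.1  12. ]
bY [472.6 -98.7  30. ]
bG [464.9  -2.8  30. ]
w 21.317053588277663
21.124705609544428
w 20.66525959927274
20.581153356418735
64.9833
```

View pics/n2ab.png

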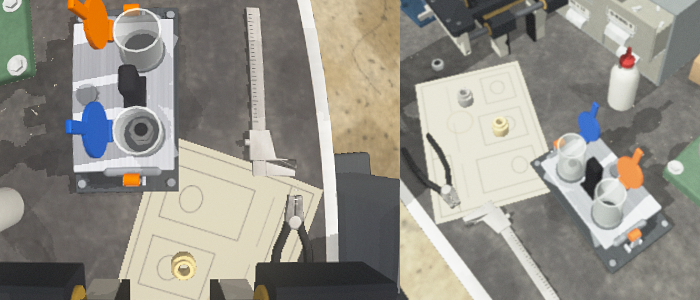

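Run:
```python
from h import *
print("w",pick(474.2,107.1,4)); print(drop(46,124,36))
print("w",pick(474,-100,8)); print(drop(-46,123,40))
print("w",pick(468,-4,8)); print(drop(-46,123,40))
bot.move_ptp([480,-170,280],down(np.pi+A)); bot.pause(.2)
snap("n5"); snap("n5s","scene"); print(bot.read_state()["t"])
a=cv2.imread("pics/n5.png")[:300,150:550]; b=cv2.imread("pics/n5s.png")[180:480,180:480]
cv2.imwrite("pics/n5ab.png",np.hstack([a,b]))
```

```text
w 20.997022254795137
20.794727348417375
w 28.558821809274402
28.92377154919477
w 28.54234171156432
28.618117949380615
88.2833
```

View pics/n5ab.png

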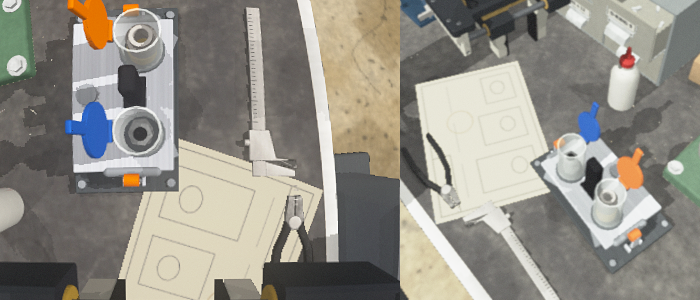

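Run:
```python
from h import *
for y in(46,-46):
    bot.move_gripper(34); p=tabpos(y,1.8)
    bot.move_ptp(p+[0,0,45],QY); bot.line_to(p,80); bot.move_gripper(5,8); w=bot.read_state()["width"]
    f=carry(y,np.linspace(1.68,0,15)); w2=bot.read_state()["width"]
    bot.move_gripper(34); bot.line_to(tabpos(y,0)+[0,0,45],120); print(y,w,w2,f)
bot.move_gripper(0)
for y in(46,-46):
    bot.line_to(c2w(-36,y,140),120); print(press(-36,y)); bot.line_to(c2w(-22,y,136),100); print(press(-22,y,fmax=20))
bot.line_to(c2w(-22,-46,190),150)
bot.move_ptp([480,-150,280],down(np.pi+A)); bot.pause(.3)
T,i=snap("end"); snap("ends","side"); snap("endc","scene"); print(bot.read_state()["t"])
for n,(c,r,t) in discs(i).items(): print(n,onz("wrist",*c,120.7,T),c2w(-22,46 if n=="blue" else -46,106))
a=cv2.imread("pics/endc.png")[200:480,280:480]; b=cv2.imread("pics/ends.png")[140:280,280:480]
cv2.imwrite("pics/endab.png",np.hstack([cv2.resize(a,(400,560),interpolation=3),cv2.copyMakeBorder(cv2.resize(b,(400,280),interpolation=3),0,280,0,0,0)]))
```

```text
46 9.482926649447753 9.68999796679606 2.6
-46 9.907761597493735 9.607407938031331 2.6
[(107.0, -0.4), (106.5, -0.5), (106.0, -0.4), (105.5, -0.8), (105.3, 4.2), (105.1, 8.4), (105.0, 9.9), (104.9, 13.4), (104.7, 16.3)]
[(107.0, 0.7), (106.5, 0.1), (106.0, -0.1), (105.6, 0.7), (105.4, 4.4), (105.3, 8.5), (105.2, 10.9), (105.1, 15.2), (104.9, 17.6), (104.8, 20.9)]
[(107.0, -0.3), (106.5, 0.3), (106.0, -0.2), (105.5, -0.1), (105.4, 3.8), (105.2, 6.4), (105.0, 9.6), (104.9, 11.8), (104.7, 14.6), (104.6, 16.6)]
[(107.1, 0.5), (106.5, 1.2), (106.0, 0.5), (105.5, 0.6), (105.4, 5.0), (105.2, 8.4), (105.1, 11.0), (105.1, 13.0), (104.9, 15.9), (104.8, 19.1), (104.8, 21.3)]
126.075
blue [ 495.78811372 -259.19665131  120.7       ] [ 495.91559819 -259.04975365  120.7       ]
orange [ 483.62581795 -352.62690627  120.7       ] [ 483.48770967 -350.20647357  120.7       ]
```

View pics/endab.png

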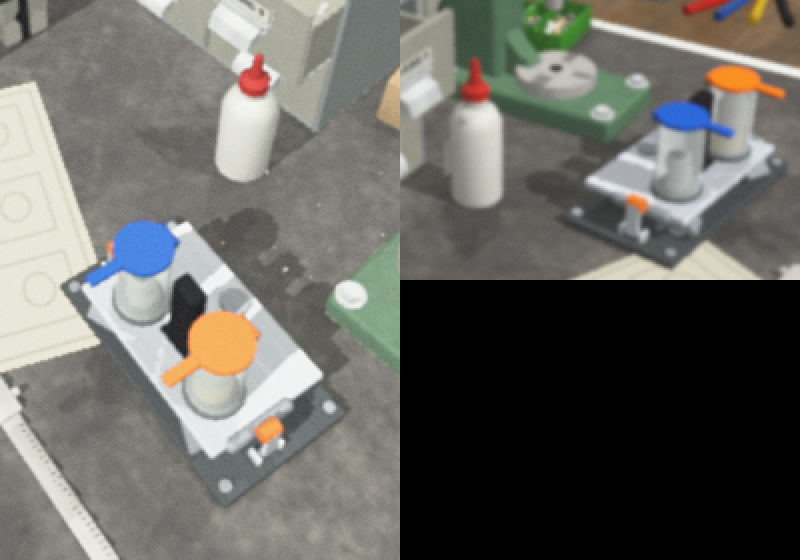

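Both caps are flat and shut, both rollers sit over the beads, and the glue bottle is standing. Contact heights match those from the seating check, so I'm handing in.

```bash
python3 -c "
from plant import bot
print(bot.close_job(), bot.read_state()['t'])"
```

```text
the job is handed in; nothing more can be done
the job is handed in; nothing more can be done
```

The job is done and handed in at about 126 s of the 210 s allowed. The hand-in reports no verdict, so the result below rests on my own checks.

- **Carrier:** I pressed it onto the ball base until the rollers snapped over, then pushed it home with about 20 N. Pressing on each shut cap met contact at the same height, about 105.5 mm in the carrier's frame on both sides.
- **Parts:** All five were present. The three nuts went into the blue tube and the two bushings into the orange tube. One nut was knocked about 30 mm aside early on; I found it again and picked it up from there.
- **Last checks:** After closing, both caps pressed with 15–20 N still met contact at about 105.5 mm, so they are shut and the carrier is still home. The final pictures show both caps flat, the rollers over the beads and the glue bottle standing. The picture before closing showed no parts left on the bench.
- **One small disagreement:** The final wrist picture put the orange cap about 2.4 mm off in y. I put that down to the cap lying near the edge of the picture, because the press heights and the other views agreed.

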